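# Open the battery safe and hold its lid

## Robot

A 6-joint arm with a two-finger parallel gripper is mounted at the origin on a cart in front of the work surface, level with it; the furniture and walls round the work are solid. World frame = base frame: x ahead of the robot, y to its left, z up, the work surface at z = 0. Lengths are in mm, angles in rad, forces in N, time in s.
With the tool pointing down it reaches from about 375 to 925 mm from the base axis. Payload 5.7 kg.
Tool frame: the origin (TCP) lies on the centre line of the jaws, within the pads' length; the fingertips stand 22 mm ahead of it and the grasp point (between the pads) lies 3 mm ahead of it; z points along the fingers, y is the line along which they close (so a half turn about z gives the same grasp; the last joint's range is limited). The gripper opens to 88 mm and grips with 3 to 60 N. Pads are 20 mm wide; open, the fingers measure 115 mm over their backs; the gripper's body (75 mm by 178 mm) begins 61 mm behind the grasp point.
Start: joints at [0.987, 0.359, 1.51, -0, 1.272, -0.115], TCP at [271.077, 535.237, 215.123] pointing down, gripper open.
Joint ranges: [-2.97, 2.97], [-1.01, 2.36], [0.21, 2.38], [-0.96, 4.11], [0.2, 2.71], [-2.98, 2.98]. Speed limits (rad/s): [2.39, 2.39, 3.14, 3.14, 3.14, 3.14].

## Interface

Orientations are given as a unit quaternion [x, y, z, w].
In Python, from station import arm gives the robot as it stands.
- The arm moves only by the shell command python3 -m jog 'ROWS'. ROWS is JSON, a list that holds one entry, the list of rows, each a list of 7 numbers: the turn, a rotation vector about the tool's x, y, z in units of 8 degrees (1.0 is 8 degrees), then the shift along the tool's x, y, z in units of 50 mm (1.0 is 50 mm), then the opening in per cent of the stroke, from 0 (shut) to 100 (fully open). A call has 1 to 5 rows; each row is the pose to reach, as a shift and turn from the pose commanded when the call began, along the tool's axes at that moment; what a row does not reach only later rows make up. A row lasts 1/10 s, in which the tool goes at most 50 mm and 8.59 degrees, less where a joint would pass 70% of its speed; a pose out of reach is approached as far as the arm can. A call with a gripper value outside its range is refused whole. The fingers move at their own pace and stop on an object; the grip force is fixed at half the most. Time passes only in rows, so rows that repeat a pose let the fingers close. It gives the time, the measured TCP pose, the force, the opening and the grip force at its end, in the units of the state.
- arm.observe(): the state, without advancing time (a new reading comes with each control period).
- arm.snapshot(name): name is "scene" or "top" or "wrist"; returns a dict with "frame" (480x640x3 uint8, red, green, blue), "vertical_fov" (degrees; the focal length in pixels is half the picture's height over the tangent of half this angle, whatever the lens; pixels are square), "cx", "cy" (the principal point, pixels), "rvec" (rotation vector, rad) and "tvec" (3), from world to camera coordinates, as OpenCV has them; the wrist camera has in their place "hand_eye" (4x4, takes a point from camera to tool coordinates, whose origin is the TCP and whose axes are the flange's). Camera axes: x right, y down, z forward; pixel columns grow to the right and rows downward; lengths in mm; the calibration is good to about 2 mm. A picture is of the moment at which its call begins: read the wrist's pose just before it. There is no depth.
- arm.finish_job(): hands the job in; it is judged then, once.
The state is a dict: "time_s": time; "qpos": joint angles; "qvel": joint speeds; "tau": joint torques, N m; "ee_pos": TCP position; "tool_rot": TCP orientation; "ft_force": force on the tool from outside, world axes, zero at the start; "ft_torque": the same for the moment, N m; "grip_width": finger opening in mm; "finger_force": force on a finger pad.
Only numpy, scipy, OpenCV 4.12 (cv2) and the standard library are available. Lean on these libraries where they do the work, as an engineer would, in place of code of your own. Each camera call takes 0.05 s, during which the arm holds its last target. There are 200 camera calls.

## Task

Open the yellow lid of the battery safe to about sixty degrees and finish while still holding it open by its handle, so that I can reach the battery inside; it shuts itself if let go. First tug the handle gently upward to learn whether the lid is caught (the catch is weak, so do not wrench it): only if it is caught, push the red plunger fully in and then open the lid; if it comes up freely, leave the plunger alone and just open it. Leave the battery and the other things on the bench where they are.

Things in the scene. Friction and masses are not known exactly. Their poses are not given: they have to be found in the camera images.
- battery_box: the battery safe: grey box, 150 (x) x 180 (y) x 60 mm tall, screwed to the bench, with a yellow lid. Origin: centre of its underside, on the bench; its x axis points from the front (plunger side, toward the robot) to the back (hinge side), y along the hinge, z up. It is turned by up to 20 degrees.
- lid (a joint): the yellow lid, 154 x 184 x 6 mm: 0 = shut, grows in rad as the front edge swings up and back, stop at 1.4. Caught (it cannot be seen), it has 0.025 rad of play (3.5 mm at the handle), then stops, giving 0.2 mm per newton. Free, it takes 1 to 2 N at the handle to start it and 2 to 4 N at 1 rad, as a spring and its weight shut it; let go, it sinks to 0.1 to 0.35 rad and stays ajar there.
- lid_handle (a point): middle of the lid's handle: a round black bar of 10 mm diameter, along the box's y axis, 84 mm long between its two posts, 30 mm of clear space under it. Lid shut: at box x = -0.055, y = 0, z = 0.0965 m. It turns with the lid.
- lid_hinge (a point): middle of the hinge axis, at box x = 0.075, y = 0, z = 0.0605 m; the axis runs along the box's y. Lid shut, the handle's middle lies 0.130 m in front of it and 0.036 m above it, and so travels a circle of 0.135 m radius. The point's axes turn with the lid.
- plunger_top (a point): centre of the top of the red release plunger before it is pressed: a round button of 22 mm diameter, 12 mm proud of the black catch housing in front of the box, at box x = -0.097, y = 0, z = 0.062 m. This point stays when the plunger is pressed.
- plunger (a joint): the red release plunger: 0 = out, 0.008 m = fully in (downward). It takes about 2 to 3 N, stays in once pushed, and fully in (6 mm at the least) it withdraws the catch, which then stays withdrawn.
- catch_housing: the black catch housing, 52 x 48 x 50 mm tall, fixed to the box's front wall; it carries the plunger and, out of sight, the catch, which breaks if the lid pulls on it with more than 20 N. Its frame and origin are the box's own.
- lipo_pack_mid (a point): centre of the red battery pack that lies on the floor of the box, 34 x 110 x 23 mm; out of sight while the lid is shut.
- drill_index_mid (a point): centre (half-way up) of the bystander flat red steel drill case, 85 x 160 x 47 mm; loose.
- plug_jar_mid (a point): centre (half-way up) of the bystander clear jar with white cap, 68 mm across, 125 mm tall; loose.
- tape_measure_mid (a point): centre (half-way up) of the bystander yellow tape measure, 64 x 82 x 37 mm; loose.
- calipers_mid (a point): centre (half-way up) of the bystander grey calipers lying flat, 69 x 200 x 10 mm; loose.
- glue_bottle_mid (a point): centre (half-way up) of the bystander white bottle with orange tip, 43 mm across, 120 mm tall; loose.

How it is judged (in metres and radians):
On the way:
1. the lid has been tugged before the plunger was used: it pulled on its catch with more than 2 N, or it came up freely by more than 0.1 rad with the plunger still out ((contact force between lid and catch_housing above 2 N or (value of joint lid above 0.1 rad and value of joint plunger below 0.003 m))), for 0.05 s.
At the end, for the whole second after the job is handed in: the lid stands still between 0.87 and 1.3 rad (50 to 75 degrees), held by the fingers at its handle (more than 0.8 N, grasp point within 45 mm of the middle of the handle), and the battery lies within 20 mm of where it was (value of joint lid between 0.87 and 1.3 rad and velocity of joint lid between -0.1 and 0.1 rad/s and contact force between the fingers and lid above 0.8 N and distance between the grasp point and lid_handle below 0.045 m and distance of lipo_pack_mid from where it was at the start of the episode below 0.02 m); the arm keeps its last pose, push and grip.
It fails at once if the lid wrenches its catch with more than 20 N (contact force between lid and catch_housing above 20 N).
It fails at once if the plunger is pressed (more than 1 N) although the lid is free and already stands ajar by more than 0.08 rad (value of joint lid above 0.08 rad and contact force between the arm and plunger above 1 N).
It fails at once if a bystander is moved by more than 30 mm (distance of any of drill_index_mid, plug_jar_mid, tape_measure_mid, calipers_mid, glue_bottle_mid from where it was at the start of the episode above 0.03 m).
It also fails if it takes over 61 s, if anything falls off the work surface, if the arm or the gripper's body presses on something with over 40 N, if the wrist force passes 120 N, or if a joint passes its speed limit or range.

## Working session

There is one attempt and no reset: what is moved stays moved. The work goes in short steps, Python scripts to look and compute and a shell command to move; the robot and the scene stay as the last step left them, time stands still between calls to the robot, and variables do not carry over. Pictures are saved under pics/ and viewed, at most 10 in all, crops included, and the job is handed in when it is done.

```bash
mkdir -p pics; ls
python3 - <<'E'
from station import arm
import cv2
print(arm.observe())
for n in ("scene","top"):
    s=arm.snapshot(n); cv2.imwrite(f"pics/{n}0.png",s["frame"][:,:,::-1]); print(n,{k:v for k,v in s.items() if k!="frame"})
E
```

```text
pics
{'time_s': 0.0, 'qpos': array([ 9.86889823e-01,  3.59523423e-01,  1.51139545e+00, -6.32426785e-07,
        1.27252965e+00, -1.15091069e-01]), 'qvel': array([-0.00047955,  0.00044104,  0.00177309,  0.00016103, -0.00068018,
       -0.00056081]), 'tau': array([ 2.02543713e-03, -5.15388358e+01, -2.70721883e+01,  6.78091426e-02,
        3.48755729e-02, -1.76024591e-04]), 'ee_pos': array([270.71281863, 534.67510225, 214.31273685]), 'tool_rot': array([ 2.32266751e-01,  9.72651682e-01, -8.71939178e-04, -3.17465868e-04]), 'ft_force': array([ 0.0795925 ,  0.01795748, -0.02366266]), 'ft_torque': array([ 0.03877379, -0.03281058, -0.00950725]), 'finger_force': 0.0, 'grip_width': 88.00364094441461}
scene {'vertical_fov': 48.480818047063224, 'cx': 317.2481014872913, 'cy': 239.23872292296062, 'rvec': array([ 2.11164134, -0.61289691,  0.34697254]), 'tvec': array([-493.55518732,  223.22223779, 1228.28237139])}
top {'vertical_fov': 44.35797172046381, 'cx': 315.6813899921004, 'cy': 234.380687523056, 'rvec': array([ 2.11174832, -2.17739278,  0.12570535]), 'tvec': array([   4.68828438,  556.42261804, 1547.92099522])}
```

View pics/scene0.png

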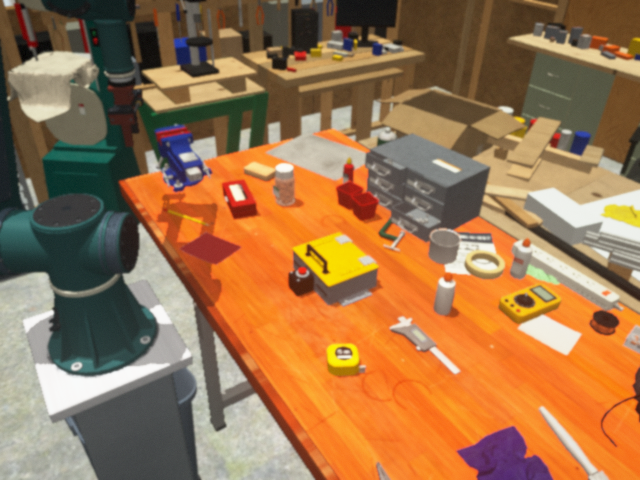

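View pics/top0.png

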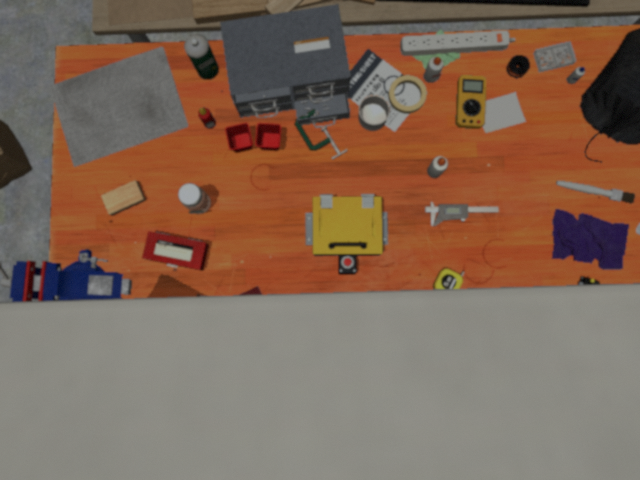

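The top view shows the yellow lid (314–383, 197–254), the handle at about (348,244) and the plunger at (348,263). The scene view shows the handle at about (317,256) and the plunger at (301,271). Next I fit the box pose to both views.

```bash
cat > h.py <<'E'
import numpy as np, cv2
from scipy.spatial.transform import Rotation as R
from scipy.optimize import least_squares
def K(s):
    f=240/np.tan(np.radians(s["vertical_fov"]/2)); return np.array([[f,0,s["cx"]],[0,f,s["cy"]],[0,0,1.]])
def proj(s,P): return cv2.projectPoints(np.float64(P).reshape(-1,3),s["rvec"],s["tvec"],K(s),None)[0][:,0]
def bw(p,P):
    c,n=np.cos(p[2]),np.sin(p[2]); P=np.atleast_2d(P)
    return np.c_[p[0]+c*P[:,0]-n*P[:,1],p[1]+n*P[:,0]+c*P[:,1],P[:,2]]
E
python3 - <<'E'
from h import *
from station import arm
S={n:arm.snapshot(n) for n in("scene","top")}
def mask(s,lo,hi,roi):
    h=cv2.cvtColor(s["frame"],cv2.COLOR_RGB2HSV); m=cv2.inRange(h,lo,hi); z=np.zeros_like(m); x0,y0,x1,y1=roi; z[y0:y1,x0:x1]=m[y0:y1,x0:x1]; return z
def cen(m): y,x=np.nonzero(m); return np.array([x.mean(),y.mean()]),len(x)
rt=cen(mask(S["top"],(0,150,90),(5,255,255),(340,256,357,270)))
t=S["top"]; y=mask(t,(22,120,80),(35,255,255),(300,185,395,262))
c=max(cv2.findContours(y,0,2)[0],key=cv2.contourArea); r=cv2.minAreaRect(cv2.convexHull(c)); print(rt,r)
blk=cv2.inRange(t["frame"].max(2),0,60); z=np.zeros_like(blk); z[236:252,322:374]=blk[236:252,322:374]; print("handle top",cen(z))
s=S["scene"]; rs=cen(mask(s,(0,150,90),(5,255,255),(294,264,310,278))); print(rs)
# fit: plunger & handle in top, handle scene eye estimate
def f(p): return np.r_[(proj(t,bw(p,[[-97,0,62]]))[0]-rt[0]),(proj(t,bw(p,[[-55,0,96.5]]))[0]-cen(z)[0]),(proj(t,bw(p,[[0,0,62],]))[0]-r[0])*.5,(proj(s,bw(p,[[-97,0,62]]))[0]-[301.5,270.5])]
o=least_squares(f,[500,0,0]); p=o.x; print(p,np.degrees(p[2]),o.fun.round(1)); print(bw(p,[[-55,0,96.5],[-97,0,62],[75,0,60.5]]))
P=[[-55,y,96.5] for y in(-42,42)]+[[-97,0,62]]+[[a,b,63] for a,b in((-77,-92),(-77,92),(77,92),(77,-92))]
for n in S:
    im=S[n]["frame"][:,:,::-1].copy()
    q=proj(S[n],bw(p,P)); cx,cy=q.mean(0).astype(int)
    im=cv2.resize(im[cy-60:cy+60,cx-75:cx+75],None,fx=4,fy=4)
    for u in q: cv2.circle(im,tuple(int(v) for v in (u-[cx-75,cy-60])*4+2),3,(255,0,255),-1)
    S[n]["im"]=im[:,100:500]
cv2.imwrite("pics/fit.png",np.hstack([S["scene"]["im"],S["top"]["im"]]))
E
```

```text
(array([347.21428571, 261.5       ]), 28) ((347.5, 225.5), (57.0, 69.0), 90.0)
handle top (array([347.91578947, 244.14736842]), 95)
(array([301.8490566 , 269.71698113]), 53)
[ 5.74846817e+02 -9.73541464e+01 -2.68180299e-02] -1.5365599282155908 [ 0.5  0.2  0.1  0.1 -0.1 -0.1 -0.1 -0.9]
[[519.86659402 -95.87933155  96.5       ]
 [477.88169645 -94.7531093   62.        ]
 [649.81984838 -99.36525755  60.5       ]]
```

View pics/fit.png

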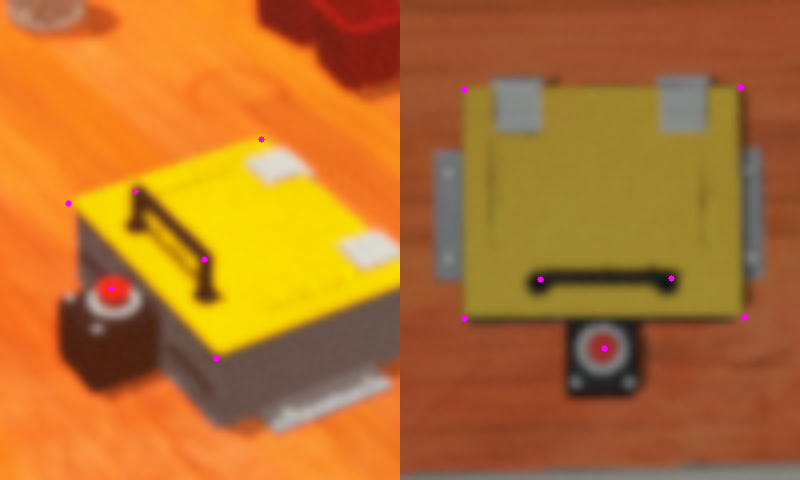

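The fit agrees in both views to about 2–3 mm: handle at about (520,-96,96.5), yaw about -1.5°. I move above it.

```bash
cat >> h.py <<'E'
from station import arm
def go(pos,yaw,tilt=0):
    """units for a move to pos, tool down, y along yaw; tilt: tool z leans (deg) towards box -x"""
    o=arm.observe(); r=R.from_quat(o["tool_rot"])
    z=R.from_euler('z',yaw)
    T=z*R.from_euler('y',np.radians(tilt))*R.from_matrix(np.array([[0,1,0],[1,0,0],[0,0,-1.]]))
    print("t",o["time_s"],"pos",o["ee_pos"].round(1),"F",o["ft_force"].round(1),"w",round(o["grip_width"],1))
    print("turn",(np.degrees((r.inv()*T).as_rotvec())/8).round(3),"shift",(r.inv().apply(np.array(pos)-o["ee_pos"])/50).round(3))
E
python3 -c "
from h import *
go([520,-96,200],-.027)"
```

```text
t 0.2 pos [270.8 534.9 214.6] F [ 0.3 -0.2 -0.3] w 87.4
turn [-8.000e-03  4.000e-03  8.086e+00] shift [-10.147  -9.005   0.301]
```

```bash
python3 -m jog '[[[0,0,0.8,-0.7,-0.63,0.02,100],[0,0,1.5,-1.4,-1.25,0.04,100],[0,0,2.2,-2.1,-1.88,0.06,100],[0,0,2.9,-2.9,-2.5,0.08,100],[0,0,3.6,-3.5,-3.1,0.1,100]]]' && python3 -c "
from h import *
go([520,-96,200],-.027)"
```

```text
time_s: 0.7
ee_pos: [358.0, 316.0, 210.1]
tool_rot: [0.469, 0.883, 0.0, 0.0]
ft_force: [0.6, 0.4, -1.0]
grip_width: 87.7
finger_force: 0.0
t 0.7 pos [358.  316.  210.1] F [ 0.6  0.4 -1. ] w 87.7
turn [4.000e-03 2.000e-03 4.458e+00] shift [-8.639 -1.939  0.206]
```

```bash
python3 -m jog '[[[0,0,1,-1,-0.2,0,80],[0,0,2,-2,-0.45,0,80],[0,0,2.8,-3,-0.7,0.1,80],[0,0,3.6,-4,-0.9,0.1,80],[0,0,4.46,-5,-1.12,0.1,80]]]' && python3 -c "
from h import *
go([520,-96,200],-.027)"
```

```text
time_s: 1.2
ee_pos: [449.8, 83.9, 205.2]
tool_rot: [0.717, 0.697, 0.0, 0.0]
ft_force: [0.9, 0.2, 0.2]
grip_width: 70.3
finger_force: 0.0
t 1.2 pos [449.8  83.9 205.2] F [0.9 0.2 0.2] w 70.3
turn [ 0.001 -0.001 -0.008] shift [-3.558  1.504  0.103]
```

```bash
python3 -m jog '[[[0,0,0,-0.9,0.38,0,80],[0,0,0,-1.8,0.76,0.1,80],[0,0,0,-2.7,1.14,0.1,80],[0,0,0,-3.56,1.5,0.1,80],[0,0,0,-3.56,1.5,0.1,80]]]'
python3 - <<'E'
from h import *
go([520,-96,99.5],-.027)
o=arm.observe(); s=arm.snapshot("wrist"); im=s["frame"][:,:,::-1].copy(); H=np.array(s["hand_eye"])
p=[574.8,-97.4,-.027]
P=bw(p,[[-55,-42,96.5],[-55,0,96.5],[-55,42,96.5],[-97,0,62],[-77,-92,64],[-77,92,64]])
t=R.from_quat(o["tool_rot"]).inv().apply(P-o["ee_pos"]); c=(t-H[:3,3])@H[:3,:3]; q=c@K(s).T; q=q[:,:2]/q[:,2:]
print(q.round(0))
for u in q: cv2.circle(im,tuple(int(v) for v in u),3,(255,0,255),-1)
cv2.imwrite("pics/w1.png",im)
E
```

```text
time_s: 1.7
ee_pos: [523.1, -99.3, 200.3]
tool_rot: [0.717, 0.697, -0.0, 0.002]
ft_force: [-0.5, 0.1, 0.4]
grip_width: 70.0
finger_force: 0.0
t 1.7 pos [523.1 -99.3 200.3] F [-0.5  0.1  0.4] w 70.0
turn [ 0.019  0.019 -0.007] shift [ 0.069 -0.068  2.015]
[[317. 287.]
 [317. 235.]
 [317. 179.]
 [268. 226.]
 [293. 326.]
 [288. 111.]]
```

View pics/w1.png

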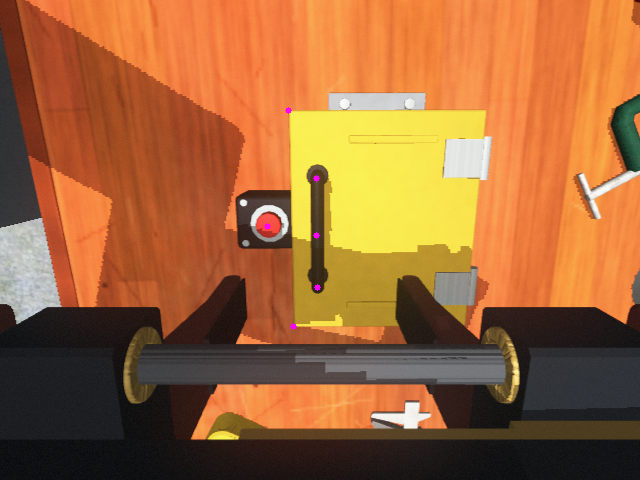

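The wrist view shows the handle from (317,173) to (317,280) and the plunger at (268,224). Both lie on the projected points within a few mm along the bar, so I descend.

```bash
python3 -m jog '[[[0,0,0,0,-0.06,0.6,70],[0,0,0,0,-0.06,1.2,70],[0,0,0,0,-0.06,1.7,70],[0,0,0,0,-0.06,1.92,70],[0,0,0,0,-0.06,1.92,70]]]' && python3 -m jog '[[[0,0,0,0,0,0,40],[0,0,0,0,0,0,20],[0,0,0,0,0,0,8],[0,0,0,0,0,0,8],[0,0,0,0,0,0,8]]]'
```

```text
time_s: 2.25
ee_pos: [515.7, -92.3, 102.9]
tool_rot: [0.715, 0.699, -0.001, -0.002]
ft_force: [-0.7, -0.7, 0.4]
grip_width: 61.5
finger_force: 0.0
time_s: 2.75
ee_pos: [517.6, -93.9, 104.7]
tool_rot: [0.715, 0.699, 0.0, 0.0]
ft_force: [-0.8, 0.8, 0.6]
grip_width: 24.6
finger_force: 0.0
```

```bash
python3 -m jog '[[[0,0,0,0,0.05,0,8],[0,0,0,0,0.05,0,4],[0,0,0,0,0.05,0,0],[0,0,0,0,0.05,0,0],[0,0,0,0,0.05,0,0]]]' && python3 -m jog '[[[0,0,0,0,0,0,0],[0,0,0,0,0,0,0],[0,0,0,0,0,0,0],[0,0,0,0,0,0,0]]]'
```

```text
time_s: 3.25
ee_pos: [519.7, -93.8, 104.1]
tool_rot: [0.715, 0.699, -0.0, -0.0]
ft_force: [0.2, -0.2, 0.3]
grip_width: 0.4
finger_force: 0.0
time_s: 3.65
ee_pos: [519.8, -93.8, 104.2]
tool_rot: [0.715, 0.699, -0.0, 0.0]
ft_force: [0.4, -0.5, 0.6]
grip_width: 0.3
finger_force: 0.0
```

The fingers shut on nothing, so I look.

Run:
```python
from h import *
s=arm.snapshot("wrist"); t=arm.snapshot("scene")
a=cv2.resize(s["frame"],(400,300)); b=cv2.resize(t["frame"][200:320,230:390],(400,300))
cv2.imwrite("pics/w2.png",np.hstack([a,b])[:,:,::-1])
print(np.array(s["hand_eye"]).round(3))
```

```text
[[ 0.00000e+00 -9.69000e-01 -2.48000e-01  6.62360e+01]
 [ 1.00000e+00 -0.00000e+00  1.00000e-03 -8.06000e-01]
 [-1.00000e-03 -2.48000e-01  9.69000e-01 -1.69843e+02]
 [ 0.00000e+00  0.00000e+00  0.00000e+00  1.00000e+00]]
```

View pics/w2.png

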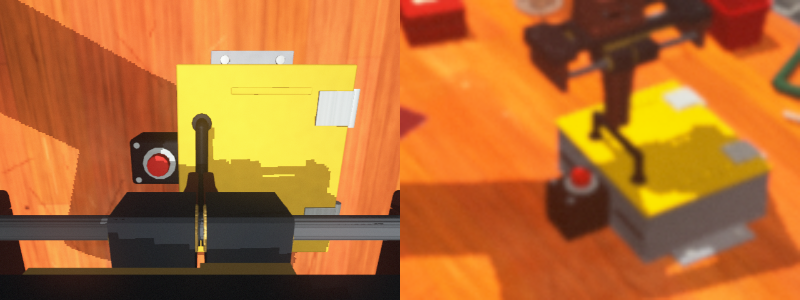

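Run:
```python
from h import *
o=arm.observe(); s=arm.snapshot("wrist"); sc=arm.snapshot("scene"); H=np.array(s["hand_eye"]); rt=R.from_quat(o["tool_rot"])
def wp(P):
    t=rt.inv().apply(np.atleast_2d(P)-o["ee_pos"]); c=(t-H[:3,3])@H[:3,:3]; q=c@K(s).T; return q[:,:2]/q[:,2:]
p=[574.8,-97.4,-.027]
hd=bw(p,[[-55,-46,96.5],[-55,0,96.5],[-55,46,96.5],[-55,46,66],[-97,0,62],[-77,92,64]])
tip=o["ee_pos"]+rt.apply([[0,0,22],[10,0,22],[-10,0,22],[10,0,0]])
A=s["frame"][230:390,220:420,::-1].copy(); A=cv2.resize(A,None,fx=2,fy=2)
B=cv2.resize(sc["frame"][225:305,270:370,::-1],None,fx=4,fy=4)
for u in wp(np.r_[hd,tip]): print(u.round())
for i,u in enumerate(proj(sc,np.r_[hd,tip])):
    print(i,((u-[270,225])*4).round()); cv2.circle(B,tuple(int(v) for v in (u-[270,225])*4+2),2,(255,0,255) if i<6 else (0,255,0),-1)
for i,u in enumerate(wp(np.r_[hd,tip])): cv2.circle(A,tuple(int(v) for v in (u-[220,230])*2),2,(255,0,255) if i<6 else (0,255,0),-1)
A=cv2.convertScaleAbs(A,alpha=2.2); B=cv2.convertScaleAbs(B,alpha=1.6)
cv2.imwrite("pics/w3.png",np.hstack([A,B]))
```

```text
[322. 368.]
[322. 288.]
[323. 198.]
[322. 191.]
[252. 267.]
[282. 104.]
[322. 275.]
[322. 257.]
[322. 292.]
[322. 270.]
0 [222. 153.]
1 [184. 115.]
2 [147.  78.]
3 [146. 116.]
4 [126. 178.]
5 [83. 93.]
6 [181. 131.]
7 [173. 123.]
8 [190. 139.]
9 [174.  95.]
```

View pics/w3.png

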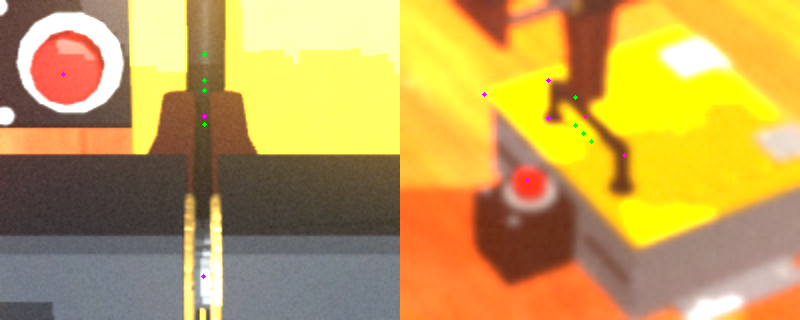

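The wrist and scene views show the closed fingertips resting just above the bar (tip at scene crop (587,105), bar middle (585,117)). The tips are roughly 20 mm higher than I assumed, so I open, go 14 mm lower while watching the force, and close again.

```bash
python3 -m jog '[[[0,0,0,0,0,0,45],[0,0,0,0,0,0,45],[0,0,0,0,0,0,45],[0,0,0,0,0,0,45],[0,0,0,0,0,0,45]]]' && python3 -m jog '[[[0,0,0,0,0,0.06,45],[0,0,0,0,0,0.12,45],[0,0,0,0,0,0.18,45],[0,0,0,0,0,0.24,45],[0,0,0,0,0,0.28,45]]]' && python3 -m jog '[[[0,0,0,0,0,0,40],[0,0,0,0,0,0,30],[0,0,0,0,0,0,10],[0,0,0,0,0,0,0],[0,0,0,0,0,0,0]]]' &&  python3 -m jog '[[[0,0,0,0,0,0,0],[0,0,0,0,0,0,0],[0,0,0,0,0,0,0],[0,0,0,0,0,0,0],[0,0,0,0,0,0,0]]]'
```

```text
time_s: 4.35
ee_pos: [519.8, -93.8, 104.2]
tool_rot: [0.715, 0.699, -0.0, 0.0]
ft_force: [-0.6, 0.1, 0.4]
grip_width: 36.8
finger_force: 0.0
time_s: 4.85
ee_pos: [519.6, -93.8, 89.7]
tool_rot: [0.715, 0.699, -0.0, -0.0]
ft_force: [-0.4, 0.2, 0.6]
grip_width: 39.6
finger_force: 0.0
time_s: 5.35
ee_pos: [520.6, -93.9, 90.4]
tool_rot: [0.715, 0.699, 0.0, 0.001]
ft_force: [0.5, 0.6, -0.8]
grip_width: 8.4
finger_force: 29.2
time_s: 5.85
ee_pos: [520.5, -93.9, 90.4]
tool_rot: [0.715, 0.699, 0.0, 0.001]
ft_force: [3.6, -0.2, -0.1]
grip_width: 7.8
finger_force: 29.1
```

```bash
python3 -m jog '[[[0,0,0,0,0,0,40],[0,0,0,0,0,0,40],[0,0,0,0,0,0,40],[0,0,0,0,0,0,40],[0,0,0,0,0,0,40]]]' && python3 -m jog '[[[0,0,0,0,-0.01,0.04,40],[0,0,0,0,-0.01,0.08,40],[0,0,0,0,-0.01,0.12,40],[0,0,0,0,-0.01,0.16,40],[0,0,0,0,-0.01,0.16,40]]]'
python3 - <<'E'
from h import *
s=arm.snapshot("wrist"); t=arm.snapshot("scene")
a=cv2.resize(s["frame"][200:400,180:460],(420,300)); b=cv2.resize(t["frame"][225:300,270:365],(380,300))
cv2.imwrite("pics/w4.png",cv2.convertScaleAbs(np.hstack([a,b])[:,:,::-1],alpha=1.6)); print(arm.observe()["ft_force"])
E
```

```text
time_s: 6.35
ee_pos: [519.4, -93.8, 90.0]
tool_rot: [0.715, 0.699, -0.0, -0.0]
ft_force: [-0.2, -0.0, 0.5]
grip_width: 34.9
finger_force: 0.0
time_s: 6.85
ee_pos: [519.1, -93.7, 81.8]
tool_rot: [0.715, 0.699, -0.0, -0.0]
ft_force: [-0.5, -1.3, 1.5]
grip_width: 35.1
finger_force: 0.0
[ 0.02300633 -0.20770015 -0.51957896]
```

View pics/w4.png

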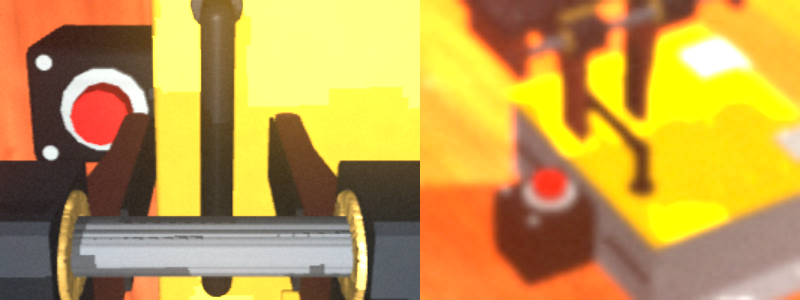

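The fingers now straddle the bar (wrist crop: bar at column 217 between tips at 130 and 285) with no contact force. I close.

```bash
python3 -m jog '[[[0,0,0,0,0.02,0,30],[0,0,0,0,0.02,0,15],[0,0,0,0,0.02,0,0],[0,0,0,0,0.02,0,0],[0,0,0,0,0.02,0,0]]]' &&  python3 -m jog '[[[0,0,0,0,0,0,0],[0,0,0,0,0,0,0],[0,0,0,0,0,0,0],[0,0,0,0,0,0,0],[0,0,0,0,0,0,0]]]'
```

```text
time_s: 7.45
ee_pos: [520.6, -93.9, 82.2]
tool_rot: [0.715, 0.699, 0.0, 0.0]
ft_force: [-0.1, 0.2, 0.1]
grip_width: 9.2
finger_force: 30.0
time_s: 7.95
ee_pos: [520.6, -93.9, 82.3]
tool_rot: [0.715, 0.699, 0.0, 0.0]
ft_force: [1.3, 0.9, 0.7]
grip_width: 9.2
finger_force: 30.0
```

Firm grip (width 9.2 mm). Now the gentle tug.

```bash
python3 -m jog '[[[0,0,0,0,0,-0.02,0],[0,0,0,0,0,-0.04,0],[0,0,0,0,0,-0.06,0],[0,0,0,0,0,-0.06,0],[0,0,0,0,0,-0.06,0]]]' &&  python3 -m jog '[[[0,0,0,0,0,-0.01,0],[0,0,0,0,0,-0.02,0],[0,0,0,0,0,-0.02,0],[0,0,0,0,0,-0.02,0]]]'
```

```text
time_s: 8.45
ee_pos: [521.5, -93.9, 85.5]
tool_rot: [0.715, 0.699, 0.001, 0.001]
ft_force: [6.0, 0.2, -2.5]
grip_width: 9.1
finger_force: 30.0
time_s: 8.85
ee_pos: [521.8, -94.0, 86.5]
tool_rot: [0.715, 0.699, 0.001, 0.001]
ft_force: [6.4, 1.6, -3.3]
grip_width: 8.8
finger_force: 30.0
```

```bash
python3 -m jog '[[[0,0,0,0,0,-0.01,0],[0,0,0,0,0,-0.02,0],[0,0,0,0,0,-0.02,0],[0,0,0,0,0,-0.02,0]]]'
```

```text
time_s: 9.25
ee_pos: [522.1, -94.0, 87.5]
tool_rot: [0.715, 0.699, 0.001, 0.001]
ft_force: [7.4, 1.2, -4.8]
grip_width: 9.0
finger_force: 30.0
```

```bash
python3 -m jog '[[[0,0,0,0,0.03,0,0],[0,0,0,0,0.06,0,0],[0,0,0,0,0.06,0,0],[0,0,0,0,0.06,0,0]]]';python3 -m jog '[[[0,0,0,0,0.005,-0.02,0],[0,0,0,0,0.005,-0.02,0],[0,0,0,0,0.005,-0.02,0]]]'
```

```text
time_s: 9.65
ee_pos: [521.9, -93.9, 86.8]
tool_rot: [0.715, 0.699, -0.001, -0.001]
ft_force: [-2.7, -1.4, -1.0]
grip_width: 9.3
finger_force: 30.0
time_s: 9.95
ee_pos: [522.3, -93.8, 87.9]
tool_rot: [0.715, 0.699, -0.001, -0.001]
ft_force: [-3.8, -1.6, -1.1]
grip_width: 9.0
finger_force: 30.0
```

```bash
python3 -m jog '[[[0,0,0,0,0.005,-0.02,0],[0,0,0,0,0.01,-0.04,0],[0,0,0,0,0.01,-0.04,0],[0,0,0,0,0.01,-0.04,0]]]';python3 -m jog '[[[0,0,0,0,0.005,-0.02,0],[0,0,0,0,0.01,-0.04,0],[0,0,0,0,0.01,-0.04,0],[0,0,0,0,0.01,-0.04,0]]]'
```

```text
time_s: 10.35
ee_pos: [523.0, -93.8, 90.1]
tool_rot: [0.715, 0.699, -0.001, -0.001]
ft_force: [-5.4, -1.8, -0.5]
grip_width: 9.2
finger_force: 30.0
time_s: 10.75
ee_pos: [523.7, -93.9, 92.1]
tool_rot: [0.715, 0.699, -0.001, -0.001]
ft_force: [-5.9, -2.3, 0.4]
grip_width: 9.3
finger_force: 30.0
```

The handle has risen about 10 mm with only 1–2 N upward and the grip unchanged, so the lid is free and the plunger stays untouched. I'll follow the arc, leaning the tool back partway.

```bash
cat >> h.py <<'E'
def lid(phi,b=8,k=0.45,dx=0,dz=0):
    t=k*phi; c,s=np.cos(phi),np.sin(phi)
    X=520.6+dx+130-130*c+36*s-b*np.sin(t); Z=82.3+b+dz-36+130*s+36*c-b*np.cos(t)
    print(phi,(X.round(1),Z.round(1))); go([X,-93.9-.027*(X-520.6),Z],-.027,np.degrees(t))
E
python3 -c "
from h import *
for p in (.07,.15,.2,.3): lid(p)"
```

```text
0.07 (np.float64(523.2), np.float64(91.3))
t 10.75 pos [523.7 -93.9  92.1] F [-5.9 -2.3  0.4] w 9.3
turn [0.214 0.    0.027] shift [-0.002 -0.01   0.016]
0.15 (np.float64(526.9), np.float64(101.3))
t 10.75 pos [523.7 -93.9  92.1] F [-5.9 -2.3  0.4] w 9.3
turn [0.471 0.001 0.027] shift [-0.003  0.064 -0.185]
0.2 (np.float64(529.6), np.float64(107.4))
t 10.75 pos [523.7 -93.9  92.1] F [-5.9 -2.3  0.4] w 9.3
turn [0.633 0.001 0.027] shift [-0.003  0.118 -0.307]
0.3 (np.float64(536.0), np.float64(119.2))
t 10.75 pos [523.7 -93.9  92.1] F [-5.9 -2.3  0.4] w 9.3
turn [0.955 0.002 0.027] shift [-0.003  0.244 -0.542]
```

```bash
python3 -m jog '[[[0.12,0,0,0,0.01,-0.08,0],[0.25,0,0,0,0.03,-0.15,0],[0.4,0,0,0,0.06,-0.22,0],[0.6,0,0,0,0.1,-0.31,0],[0.6,0,0,0,0.1,-0.31,0]]]'; python3 -c "
from h import *
for p in (.2,.35,.5): lid(p)"
```

```text
time_s: 11.25
ee_pos: [529.3, -94.0, 108.1]
tool_rot: [0.715, 0.698, -0.03, -0.031]
ft_force: [-4.9, -1.7, 1.7]
grip_width: 9.1
finger_force: 30.0
0.2 (np.float64(529.6), np.float64(107.4))
t 11.25 pos [529.3 -94.  108.1] F [-4.9 -1.7  1.7] w 9.1
turn [0.028 0.003 0.028] shift [-0.002  0.007  0.012]
0.35 (np.float64(539.6), np.float64(124.8))
t 11.25 pos [529.3 -94.  108.1] F [-4.9 -1.7  1.7] w 9.1
turn [0.512 0.004 0.028] shift [-0.003  0.175 -0.351]
0.5 (np.float64(552.0), np.float64(140.4))
t 11.25 pos [529.3 -94.  108.1] F [-4.9 -1.7  1.7] w 9.1
turn [0.995 0.005 0.028] shift [-0.004  0.396 -0.683]
```

```bash
python3 -m jog '[[[0.13,0,0,0,0.03,-0.09,0],[0.26,0,0,0,0.07,-0.18,0],[0.39,0,0,0,0.11,-0.27,0],[0.5,0,0,0,0.16,-0.35,0],[0.5,0,0,0,0.16,-0.35,0]]]'
python3 - <<'E'
from h import *
for p in (.35,.5): lid(p)
t=arm.snapshot("scene"); b=cv2.resize(t["frame"][200:305,260:400],(800,600)); cv2.imwrite("pics/s5.png",b[:,:,::-1])
E
```

```text
time_s: 11.75
ee_pos: [538.3, -94.2, 124.8]
tool_rot: [0.713, 0.697, -0.055, -0.056]
ft_force: [-5.5, -3.0, 2.2]
grip_width: 8.8
finger_force: 30.0
0.35 (np.float64(539.6), np.float64(124.8))
t 11.75 pos [538.3 -94.2 124.8] F [-5.5 -3.   2.2] w 8.8
turn [0.008 0.005 0.028] shift [-0.003  0.025 -0.003]
0.5 (np.float64(552.0), np.float64(140.4))
t 11.75 pos [538.3 -94.2 124.8] F [-5.5 -3.   2.2] w 8.8
turn [0.492 0.006 0.027] shift [-0.004  0.222 -0.35 ]
```

View pics/s5.png

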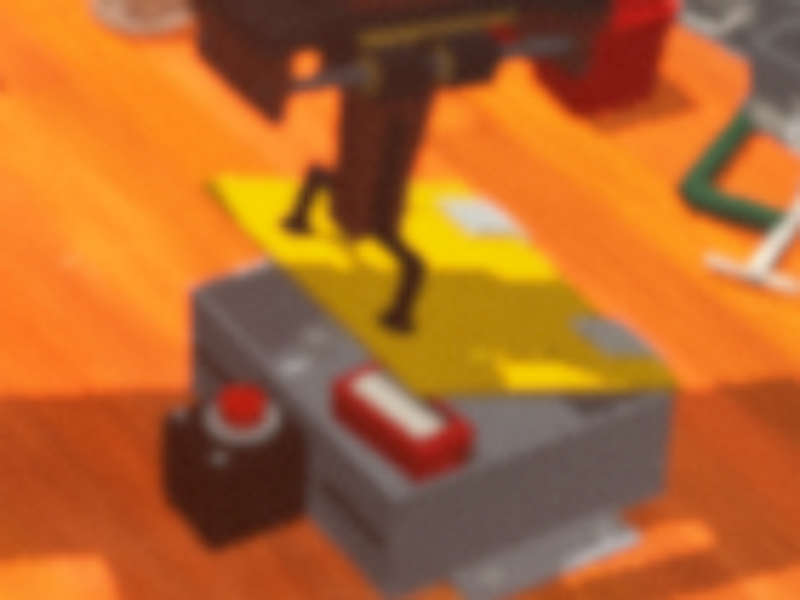

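The lid is up with the fingers round the bar (crop (375,220)), and the red battery (400,420) lies undisturbed in the box. I continue.

```bash
python3 -m jog '[[[0.12,0,0,0,0.05,-0.09,0],[0.25,0,0,0,0.1,-0.18,0],[0.37,0,0,0,0.15,-0.27,0],[0.5,0,0,0,0.21,-0.35,0],[0.5,0,0,0,0.21,-0.35,0]]]'; python3 -c "
from h import *
for p in (.5,.65): lid(p)"
```

```text
time_s: 12.3
ee_pos: [550.2, -94.5, 140.9]
tool_rot: [0.711, 0.694, -0.08, -0.082]
ft_force: [-9.3, -1.7, 6.6]
grip_width: 9.0
finger_force: 30.0
0.5 (np.float64(552.0), np.float64(140.4))
t 12.3 pos [550.2 -94.5 140.9] F [-9.3 -1.7  6.6] w 9.0
turn [-0.026  0.007  0.027] shift [-0.003  0.037  0.001]
0.65 (np.float64(566.6), np.float64(154.0))
t 12.3 pos [550.2 -94.5 140.9] F [-9.3 -1.7  6.6] w 9.0
turn [0.457 0.008 0.026] shift [-0.005  0.26  -0.329]
```

```bash
python3 -m jog '[[[0.12,0,0,0,0.03,-0.1,0],[0.25,0,0,0,0.09,-0.19,0],[0.37,0,0,0,0.15,-0.28,0],[0.48,0,0,0,0.22,-0.36,0],[0.48,0,0,0,0.22,-0.36,0]]]'; python3 -c "
from h import *
for p in (.65,.8): lid(p)"
```

```text
time_s: 12.8
ee_pos: [565.9, -95.0, 156.2]
tool_rot: [0.708, 0.691, -0.102, -0.105]
ft_force: [-6.4, -1.4, 6.4]
grip_width: 8.7
finger_force: 30.0
0.65 (np.float64(566.6), np.float64(154.0))
t 12.8 pos [565.9 -95.  156.2] F [-6.4 -1.4  6.4] w 8.7
turn [-0.009  0.009  0.025] shift [-0.003  0.025  0.038]
0.8 (np.float64(583.0), np.float64(165.2))
t 12.8 pos [565.9 -95.  156.2] F [-6.4 -1.4  6.4] w 8.7
turn [0.475 0.01  0.025] shift [-0.005  0.275 -0.271]
```

```bash
python3 -m jog '[[[0.12,0,0,0,0.05,-0.09,0],[0.24,0,0,0,0.11,-0.18,0],[0.36,0,0,0,0.17,-0.26,0],[0.48,0,0,0,0.23,-0.33,0],[0.48,0,0,0,0.23,-0.33,0]]]'; python3 -c "
from h import *
for p in (.8,1.0): lid(p)"
```

```text
time_s: 13.3
ee_pos: [582.9, -95.4, 168.1]
tool_rot: [0.704, 0.688, -0.125, -0.127]
ft_force: [-3.8, -1.9, 3.7]
grip_width: 9.2
finger_force: 30.0
0.8 (np.float64(583.0), np.float64(165.2))
t 13.3 pos [582.9 -95.4 168.1] F [-3.8 -1.9  3.7] w 9.2
turn [0.013 0.011 0.024] shift [-0.004  0.022  0.054]
1.0 (np.float64(607.2), np.float64(175.9))
t 13.3 pos [582.9 -95.4 168.1] F [-3.8 -1.9  3.7] w 9.2
turn [0.657 0.012 0.024] shift [-0.005  0.399 -0.318]
```

```bash
python3 -m jog '[[[0.16,0,0,0,0.08,-0.1,0],[0.32,0,0,0,0.17,-0.2,0],[0.48,0,0,0,0.27,-0.3,0],[0.65,0,0,0,0.36,-0.38,0],[0.8,0,0,0,0.46,-0.45,0]]]'; python3 -m jog '[[[0,0,0,0,0,0,0],[0,0,0,0,0,0,0],[0,0,0,0,0,0,0]]]'
python3 - <<'E'
from h import *
for p in (1.0,1.05): lid(p)
t=arm.snapshot("scene"); b=cv2.resize(t["frame"][185:305,250:410],(800,600)); cv2.imwrite("pics/s6.png",b[:,:,::-1])
E
```

```text
time_s: 13.8
ee_pos: [611.8, -96.1, 180.8]
tool_rot: [0.696, 0.68, -0.163, -0.167]
ft_force: [-5.3, -2.4, 1.2]
grip_width: 9.2
finger_force: 30.0
time_s: 14.1
ee_pos: [612.2, -96.1, 180.9]
tool_rot: [0.696, 0.68, -0.162, -0.166]
ft_force: [-2.8, -2.5, 1.0]
grip_width: 9.1
finger_force: 30.0
1.0 (np.float64(607.2), np.float64(175.9))
t 14.1 pos [612.2 -96.1 180.9] F [-2.8 -2.5  1. ] w 9.1
turn [-0.127  0.014  0.022] shift [-0.005 -0.045  0.134]
1.05 (np.float64(613.5), np.float64(177.9))
t 14.1 pos [612.2 -96.1 180.9] F [-2.8 -2.5  1. ] w 9.1
turn [0.034 0.014 0.022] shift [-0.005  0.051  0.042]
```

View pics/s6.png

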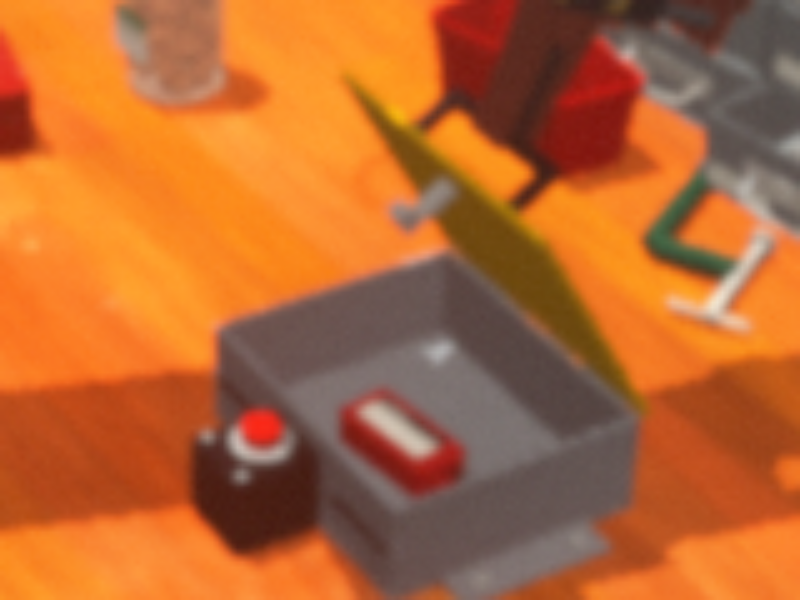

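The lid stands at about 60° (edge from (350,75) to (640,405)), with the fingers on the bar and the battery in place. I hand it in.

```bash
python3 -c "
from station import arm
o=arm.observe(); print(abs(o['qvel']).max(),o['finger_force']); print(arm.finish_job())"
```

```text
0.0022148542653934004 30.000346899032593
the job is handed in; nothing more can be done
None
```

The tug showed that the lid was free, so I left the plunger alone, opened the lid to about 60° and handed in at about 14 s with it still gripped by its handle; the battery lies in place in the last picture, and I saw nothing disturb the other things; the hand-in returned no verdict.

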